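Feed a dish carrier round the bend of a microscope loading track

ROBOT

A 6-joint arm with a two-finger parallel gripper is mounted at the origin on the work surface. World frame = base frame: x ahead of the robot, y to its left, z up, the work surface at z = 0. Lengths are in mm, angles in rad, forces in N, time in s.
With the tool pointing down it reaches from about 275 to 1000 mm from the base axis. Payload 8.4 kg.
Tool frame: the origin (TCP) lies at the very end of the fingers, on their centre line; the grasp point (between the pads) lies 19 mm behind it (r.pinch_z is the distance from the TCP to the grasp point, in mm); z points along the fingers, y is the direction in which the jaws open and shut (so a half turn about z gives the same grasp; the last joint's range is limited). The gripper opens to 85 mm and grips with 20 to 120 N. Pads are 22 mm wide; open, the fingers measure 114 mm over their backs; the gripper's body (76 mm by 85 mm) begins 54 mm behind the grasp point. The pads swing forward as they close: fully open they stand 13 mm farther back than shut.
Start: joints at [-1.185, 0.353, 1.633, -0, 1.155, -0.002], TCP at [236.344, -578.593, 231.281] pointing down, gripper open.
Joint ranges: [-2.63, 2.63], [-0.92, 2.1], [0.06, 2.66], [-1.3, 4.44], [0, 2.69], [-3.02, 3.02]. Speed limits (rad/s): [2.22, 2.22, 2.79, 3.14, 3.14, 3.14].

INTERFACE

Orientations are given as [roll, pitch, yaw] about the fixed x, y, z axes, in that order (R = Rz(yaw) Ry(pitch) Rx(roll)).
In Python, from rig import r, optics gives the robot as it stands.
- The arm moves only by the shell command python3 -m creep 'ROWS' [FORCE]. ROWS is JSON, a list of rows, each an object with "dp": the shift along the tool's x, y, z in mm, a list of three; "angular": the turn, a rotation vector about the tool's x, y, z in rad, a list of three; "fingers": the finger opening in mm, from 0 to 85.4. In form: [{"dp": [dx, dy, dz], "angular": [wx, wy, wz], "fingers": fingers}, ...]. A call has 1 to 5 rows; each row is the pose to reach, as a shift and turn from the pose commanded when the call began, along the tool's axes at that moment; what a row does not reach only later rows make up. A row lasts 1/12 s, in which the tool goes at most 41.7 mm and 7.16 degrees, less where a joint would pass 70% of its speed; a pose out of reach is approached as far as the arm can. A call with a gripper value outside its range is refused whole. The fingers move at their own pace and stop on an object; FORCE is the grip in N (left out, the last holds). Time passes only in rows, so rows that repeat a pose let the fingers close. It gives the time, the measured TCP pose, the force and the opening at its end, in the units of the state.
- r.sense(): the state, without advancing time (a new reading comes with each control period).
- optics.grab_frame(name): name is "scene" or "top"; returns the picture (420x560x3 uint8, blue, green, red); there is no depth.
- optics.camera_params(name): a dict with "fx", "fy", "cx", "cy" (pixels), "eye" and "rotation" of the camera in the world. Camera axes: x right, y up, looking along -z (the intrinsics and any distortion apply to the point x, -y, -z); pixel columns grow to the right and rows downward; lengths in mm; the calibration is good to about 2 mm. A picture is of the moment at which its call begins. camera_params takes no time and is no camera call.
- r.sign_off(): hands the job in, once; it reports no verdict.
The state is a dict: "clock": time; "qpos": joint angles; "qvel": joint speeds; "joint_efforts": joint torques, N m; "eef_pos": TCP position; "tcp_rot": TCP orientation; "contact_force": force on the tool from outside, world axes, zero at the start; "wrist_torque": the same for the moment, N m; "opening": opening from 0.0 (shut) to 1.0 (fully open).
Only numpy, scipy, OpenCV 4.12 (cv2) and the standard library are available. Lean on these libraries where they do the work, as an engineer would, in place of code of your own. Each camera call takes 0.05 s, during which the arm holds its last target.

TASK

Push the round dish carrier along the loading track, round the curved guide rails, until it is fully home against the black end stop over the viewing window. Keep it flat on the track floor the whole way, never lifting it out, and do not disturb the bottle, the slide box or the eyepiece. Leave the carrier resting there.

Things in the scene. Friction and masses are not known exactly. Their poses are not given: they have to be found in the camera images.
- track: Fixed white board, x -70..280, y -70..300 mm in its frame, 12 mm thick, with aluminium rails (10 mm thick, tops 32 mm above the bench) forming an L-shaped channel 96 mm wide. Origin: bench level, where the centre lines of the two straight legs cross; z up. Entry leg: x = 0, y from 285 (open end) down to 100 mm. Exit leg: y = 0, x from 100 mm to the black end stop's face at 245 mm.
- carrier: Loose round puck of smooth slippery plastic (friction about 0.25 on track and rails), grey, 90 mm diameter, 18 mm high, with a fixed clear dish on top (86 mm diameter); 32 mm high in all; 0.2 to 0.45 kg. Starts in the entry leg, 3 mm play on each side. Push it from behind with shut fingers low in the channel. Origin: centre of its underside, z up; its yaw means nothing.
- bend (a point): Middle of the bend, on the centre line, on the channel floor: (29, 29, 12) mm in the track's frame. The bend is a quarter circle of centre line radius 100 mm about (100, 100) mm, from (0, 100) to (100, 0); rail faces at radii 52 and 148 mm. Axes as the track's.
- home (a point): Middle of the round glass viewing window (60 mm) in the floor of the exit leg: (200, 0, 12) mm in the track's frame. The carrier's origin lies here when it touches the end stop. Axes as the track's: x points along the exit leg to the stop.
- oil_bottle: Bystander: a loose small amber bottle, 34 mm in diameter, 65 mm tall, standing on the board inside the bend, beside the exit leg. Origin: centre of its underside.
- slide_box: Bystander: a loose cardboard box, 85 x 45 x 35 mm, on the bench beside the exit leg, outside the track. Origin: centre of its underside.
- eyepiece: Bystander: a loose black eyepiece, 42 mm in diameter, 52 mm tall, standing on the board inside the bend, beside the entry leg. Origin: centre of its underside.
Mind the look-alikes: they are no part of the job. Of the things like the carrier, leave any that is brown, pink or purple; of the rest the smaller one is meant.

How it is judged (in metres and radians):
On the way:
1. the carrier passes through the bend (horizontal distance between carrier and bend below 0.03 m and z of carrier in the frame of track below 0.018 m), for 0.05 s.
At the end, for the whole second after the job is handed in: The carrier rests flat on the channel floor at the end of the exit leg, within 5 mm of touching the end stop (its centre within 8 mm of the home point), and still (x of carrier in the frame of home above -0.005 m and horizontal distance between carrier and home below 0.008 m and z of carrier in the frame of home below 0.004 m and angle between carrier's own z axis and vertical below 0.06 rad and linear speed of carrier below 0.01 m/s).
It fails at once if the carrier is lifted or climbs more than 10 mm off the channel floor (z of carrier in the frame of track above 0.022 m).
It fails at once if the carrier is tipped by more than 0.2 rad (angle between carrier's own z axis and vertical above 0.2 rad).
It fails at once if a bystander is moved more than 15 mm (distance of any of oil_bottle, slide_box, eyepiece from where it was at the start of the episode above 0.015 m).
It also fails if it takes over 45 s, if anything falls off the work surface, if the arm or the gripper's body presses on something with over 40 N, if the wrist force passes 120 N, or if a joint passes its speed limit or range.

## Working session

There is one attempt and no reset: what is moved stays moved. The work goes in short steps, Python scripts to look and compute and a shell command to move; the robot and the scene stay as the last step left them, time stands still between calls to the robot, and variables do not carry over. Pictures are saved under pics/ and viewed, and the job is handed in when it is done.

```bash
mkdir -p pics; ls
python3 - <<'E'
from rig import r, optics
import cv2
print(r.sense())
for n in("scene","top"):
    cv2.imwrite(f"pics/{n}0.png",optics.grab_frame(n)); print(n,optics.camera_params(n))
E
```

```text
pics
{'clock': 0.0, 'qpos': array([-1.18538150e+00,  3.53641934e-01,  1.63414997e+00, -4.12031432e-06,
        1.15523294e+00, -2.41193631e-03]), 'qvel': array([ 7.57812890e-05, -7.85875565e-04, -4.54007850e-04,  1.03731153e-03,
       -9.38454365e-04, -7.78226591e-04]), 'joint_efforts': array([ 3.76787328e-03, -6.05249047e+01, -3.42072415e+01, -2.56585452e-05,
        9.27085639e-03, -4.76772959e-05]), 'eef_pos': array([ 236.16615008, -578.12639792,  230.55880298]), 'tcp_rot': array([-3.14016046e+00,  3.12884390e-07,  3.87828427e-01]), 'contact_force': array([-0.0355447 ,  0.24550222,  0.31789064]), 'wrist_torque': array([0.02861766, 0.04422089, 0.01894635]), 'opening': 0.9976045192400607}
scene {'fx': 435.2328109949007, 'fy': 435.2328109949007, 'cx': 284.8064124493231, 'cy': 206.93436069086417, 'eye': array([919.24725873, 582.87007802, 686.50988054]), 'rotation': array([0.79956594, 0.0124209 , 2.47613346])}
top {'fx': 389.5263915471082, 'fy': 389.5263915471082, 'cx': 273.319515425405, 'cy': 207.09352151036364, 'eye': array([348.1941582 ,  77.50738253, 852.25752865]), 'rotation': array([ 0.19486986, -0.03286967, -1.59786821])}
```

View pics/scene0.png

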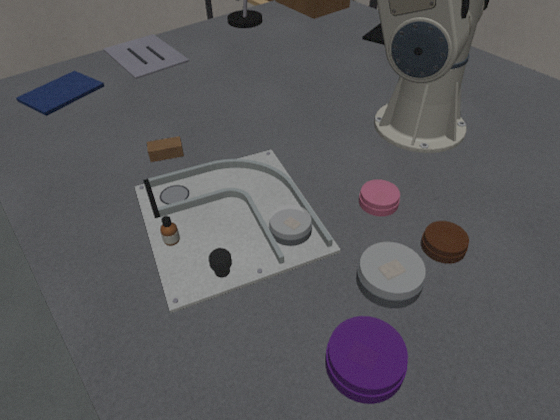

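View pics/top0.png

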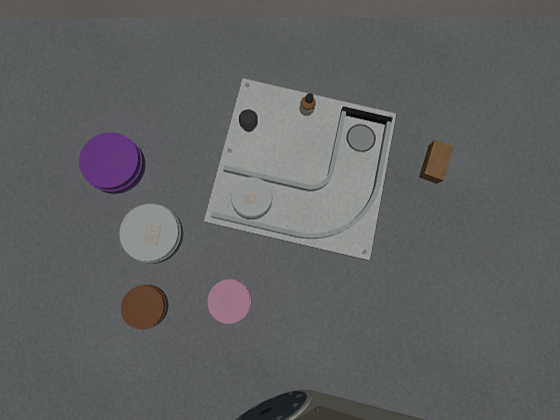

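The top picture shows the white board with corners near (243,80), (396,113), (370,259) and (206,221). The carrier is grey at (252,198) and the end stop is black at (367,115). The bottle is at (308,103), the eyepiece at (248,120) and the box at (437,161). Next I'll measure these.

```bash
cat > h.py <<'E'
import numpy as np, cv2
from scipy.spatial.transform import Rotation as R
from rig import r, optics
def ray(n,uv,z):
    p=optics.camera_params(n); M=R.from_euler('xyz',p['rotation']).as_matrix()
    u,v=uv; d=M@np.array([(u-p['cx'])/p['fx'],-(v-p['cy'])/p['fy'],-1.])
    e=p['eye']; return (e+d*(z-e[2])/d[2])
def proj(n,X):
    p=optics.camera_params(n); M=R.from_euler('xyz',p['rotation']).as_matrix()
    c=M.T@(np.asarray(X,float)-p['eye']); return np.array([p['cx']+p['fx']*c[0]/-c[2],p['cy']-p['fy']*c[1]/-c[2]])
TC=np.array([[-70,-70],[280,-70],[280,300],[-70,300]],float)
def fit(W):
    a=TC.mean(0);b=W.mean(0);H=(TC-a).T@(W-b);U,S,V=np.linalg.svd(H);Q=V.T@U.T
    return Q,b-Q@a,np.linalg.norm(W-(TC@Q.T+b-Q@a),axis=1)
E
python3 - <<'E'
from h import *
guess={'top':[(370,259),(396,113),(243,80),(206,221)],'scene':[(272,153),(136,187),(166,307),(335,245)]}
for n in guess:
    im=cv2.imread(f'pics/{n}0.png'); g=cv2.cvtColor(im,cv2.COLOR_BGR2GRAY)
    m=(g>125).astype('uint8')*255
    P=np.array(guess[n],np.int32); reg=np.zeros_like(m); cv2.fillPoly(reg,[P],255); reg=cv2.dilate(reg,np.ones((13,13)))
    m&=reg; m=cv2.morphologyEx(m,cv2.MORPH_OPEN,np.ones((3,3)))
    cs,_=cv2.findContours(m,0,cv2.CHAIN_APPROX_NONE)
    hull=cv2.convexHull(np.vstack([c for c in cs if len(c)>50]))
    # line fits on contour pts close to each guessed side
    pts=np.vstack([c for c in cs if len(c)>50])[:,0].astype(float)
    L=[]
    for i in range(4):
        a=P[i].astype(float);b=P[(i+1)%4].astype(float);t=(b-a);l=np.linalg.norm(t);t/=l;nn=np.array([-t[1],t[0]])
        s=(pts-a)@t;d=(pts-a)@nn
        q=pts[(abs(d)<4)&(s>.07*l)&(s<.93*l)].astype(np.float32)
        vx,vy,x,y=cv2.fitLine(q,cv2.DIST_HUBER,0,.01,.01).ravel(); L.append(np.cross([x,y,1],[x+vx,y+vy,1]))
    C=[]
    for i in range(4):
        c=np.cross(L[i-1],L[i]); C.append(c[:2]/c[2])
    W=np.array([ray(n,c,12)[:2] for c in C]); Q,t,e=fit(W)
    print(n,np.round(C,1).tolist(),W.round(1).tolist()); print('yaw',np.arctan2(Q[1,0],Q[0,0]),t,e)
    print([round(np.linalg.norm(W[i]-W[i-1]),1) for i in range(4)])
    big=cv2.resize(im,None,fx=1,fy=1)
E
```

```text
top [[368.9, 259.2], [395.0, 114.0], [242.4, 78.3], [204.0, 220.6]] [[394.4, -158.1], [729.0, -244.8], [822.8, 109.5], [486.6, 196.9]]
yaw -0.255272550747074 [ 477.55033913 -108.87818617] [2.37252094 3.1228429  1.83941862 2.44440137]
[np.float64(366.8), np.float64(345.6), np.float64(366.5), np.float64(347.3)]
scene [[272.8, 150.1], [136.7, 193.8], [169.8, 311.2], [326.1, 245.4]] [[392.0, -152.3], [736.9, -217.2], [823.2, 113.4], [501.2, 172.9]]
yaw -0.2387620165395964 [ 484.09583946 -107.70679173] [10.19934686 24.92902917  5.76146148 30.88436621]
[np.float64(343.1), np.float64(351.0), np.float64(341.6), np.float64(327.4)]
```

Run:
```python
import cv2
a=cv2.imread('pics/top0.png')[60:280,190:410]; b=cv2.imread('pics/scene0.png')[140:320,120:350]
cv2.imwrite('pics/ta.png',cv2.resize(a,None,fx=2.7,fy=2.7,interpolation=2)); cv2.imwrite('pics/sa.png',cv2.resize(b,None,fx=3.3,fy=3.3,interpolation=2))
```

```text
(no output)
```

View pics/ta.png

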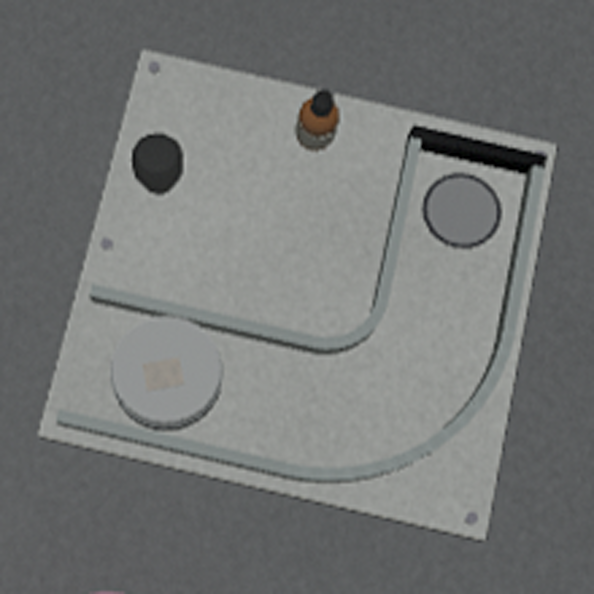

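View pics/sa.png

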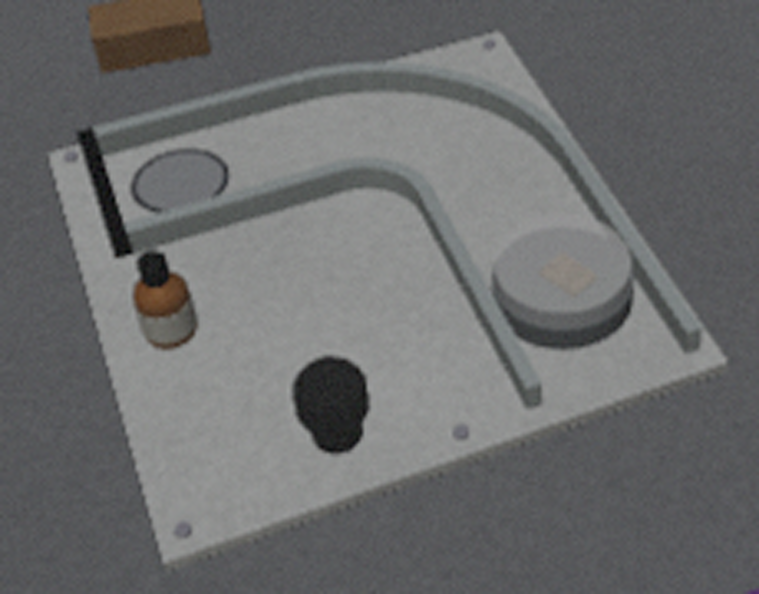

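Run:
```python
from h import *
C={'top':[(370,260.4),(395.9,114.1),(243,78.5),(204.1,221.5)],'scene':[(271.2,149.7),(135.2,187),(170.6,309.7),(340.3,248.5)]}
for n in C:
    W=np.array([ray(n,c,12)[:2] for c in C[n]]); Q,t,e=fit(W)
    print(n,'yaw',np.arctan2(Q[1,0],Q[0,0]),t,e)
    im=cv2.imread(f'pics/{n}0.png'); hsv=cv2.cvtColor(im,cv2.COLOR_BGR2HSV); 
    # window ellipse centre, carrier top disc centre (hand-read)
win={'top':(190+462/2.7,60+211/2.7),'scene':(120+180/3.3,140+181/3.3)}
# top-face ellipse centre (z=44)
car={'top':(190+168/2.7,60+371/2.7),'scene':(120+563/3.3,140+276/3.3)}
bot={'top':(190+314/2.7,60+140/2.7),'scene':(120+168/3.3,140+335/3.3)}
y=-0.2553;Q=np.array([[np.cos(y),-np.sin(y)],[np.sin(y),np.cos(y)]]);t=np.array([477.5,-108.9])
for n in win:
    for nm,uv,z in(('win',win[n],12),('car',car[n],44),('bot',bot[n],12)):
        w=ray(n,uv,z)[:2]; print(n,nm,w.round(1),'track',(Q.T@(w-t)).round(1))
```

```text
top yaw -0.2549834902770653 [ 476.18099979 -110.37424071] [0.95048615 2.05049987 1.17991699 1.0744426 ]
scene yaw -0.25017392523765036 [ 476.9902286  -107.81181564] [3.04713707 3.70207233 2.91187152 3.37959503]
top win [ 670.6 -160.7] track [199.9  -1.4]
top car [528.9  90.9] track [ -0.7 206.3]
top bot [736.7 -37.2] track [232.7 134.9]
scene win [ 670.2 -158.7] track [199.1   0.5]
scene car [538.3 103.8] track [  5.2 221.1]
scene bot [743.7 -35.2] track [239.  138.6]
```

Both views agree on the track: yaw is about -0.254, the origin is about (476.7, -109), and the window falls at (200, 0) as it should. The carrier is near track (0, 208). With tool yaw at -0.254, the tool axes match the track's, so dp = (dX, -dY, -dZ).

```bash
cat >> h.py <<'E'
YAW=-0.254; T0=np.array([476.7,-109.]); QT=R.from_euler('z',YAW).as_matrix()[:2,:2]
def t2w(p): return QT@np.asarray(p,float)+T0
def w2t(p): return QT.T@(np.asarray(p,float)[:2]-T0)
def delta(xy,z,yaw=YAW):
    s=r.sense(); Rt=R.from_euler('xyz',s['tcp_rot']); w=np.append(t2w(xy),z)
    G=R.from_euler('xyz',[np.pi,0,yaw])
    return Rt.inv().apply(w-s['eef_pos']).round(1),(Rt.inv()*G).as_rotvec().round(3)
def st():
    s=r.sense(); print(round(s['clock'],2),'track',w2t(s['eef_pos']).round(1),'z',s['eef_pos'][2].round(1),'rpy',s['tcp_rot'].round(3),'F',s['contact_force'].round(1),'open',round(s['opening'],2))
E
python3 - <<'E'
from h import *
print(delta((0,282),150))
E
```

```text
(array([ 568.9, -569.2,   81.4]), array([-0.001,  0.   ,  0.642]))
```

```bash
python3 -m creep '[{"dp":[25,-25,0],"angular":[0,0,0.12],"fingers":0},{"dp":[50,-50,0],"angular":[0,0,0.24],"fingers":0},{"dp":[75,-75,0],"angular":[0,0,0.36],"fingers":0},{"dp":[100,-100,0],"angular":[0,0,0.48],"fingers":0},{"dp":[125,-125,0],"angular":[0,0,0.6],"fingers":0}]' 40; python3 -c "
from h import *
st();print(delta((0,282),150))"
```

```text
clock: 0.52
eef_pos: [304.9, -413.9, 230.9]
tcp_rot: [-3.141, 0.0, -0.219]
contact_force: [0.9, -0.2, -1.0]
opening: 0.301
0.52 track [ -89.7 -338.3] z 230.9 rpy [-3.141  0.    -0.219] F [ 0.9 -0.2 -1. ] open 0.3
(array([ 111.6, -616.7,   81.2]), array([-0.   ,  0.   ,  0.035]))
```

```bash
python3 -m creep '[{"dp":[7,-38,0],"angular":[0,0,0.03],"fingers":0},{"dp":[14,-76,0],"angular":[0,0,0.03],"fingers":0},{"dp":[21,-114,0],"angular":[0,0,0.03],"fingers":0},{"dp":[28,-152,0],"angular":[0,0,0.03],"fingers":0},{"dp":[35,-190,0],"angular":[0,0,0.03],"fingers":0}]'
python3 -m creep '[{"dp":[7,-38,0],"angular":[0,0,0],"fingers":0},{"dp":[14,-76,0],"angular":[0,0,0],"fingers":0},{"dp":[21,-114,0],"angular":[0,0,0],"fingers":0},{"dp":[28,-152,0],"angular":[0,0,0],"fingers":0},{"dp":[35,-190,0],"angular":[0,0,0],"fingers":0}]'; python3 -c "
from h import *
st();print(delta((0,282),110))"
```

```text
clock: 0.93
eef_pos: [379.1, -235.4, 231.2]
tcp_rot: [-3.142, 0.0, -0.243]
contact_force: [0.4, -0.1, 0.1]
opening: -0.0
clock: 1.35
eef_pos: [458.8, -59.3, 231.3]
tcp_rot: [3.142, -0.0, -0.242]
contact_force: [1.0, -0.3, 0.2]
opening: 0.002
1.35 track [-29.8  43.7] z 231.3 rpy [ 3.142 -0.    -0.242] F [ 1.  -0.3  0.2] open 0.0
(array([  32.6, -238. ,  121.3]), array([ 0.   , -0.   ,  0.012]))
```

```bash
python3 -m creep '[{"dp":[7,-38,0],"angular":[0,0,0.012],"fingers":0},{"dp":[14,-76,10],"angular":[0,0,0.012],"fingers":0},{"dp":[20,-113,25],"angular":[0,0,0.012],"fingers":0},{"dp":[25,-150,40],"angular":[0,0,0.012],"fingers":0},{"dp":[29,-186,55],"angular":[0,0,0.012],"fingers":0}]'
python3 -c "
from h import *
st();print(delta((0,282),110))"
```

```text
clock: 1.77
eef_pos: [531.8, 114.5, 175.6]
tcp_rot: [-3.141, -0.0, -0.254]
contact_force: [0.9, -1.2, -0.2]
opening: -0.0
1.77 track [ -2.8 230.1] z 175.6 rpy [-3.141 -0.    -0.254] F [ 0.9 -1.2 -0.2] open -0.0
(array([  2.8, -51.8,  65.6]), array([-0., -0.,  0.]))
```

```bash
python3 -m creep '[{"dp":[2,-30,10],"angular":[0,0,0],"fingers":0},{"dp":[2.5,-52,30],"angular":[0,0,0],"fingers":0},{"dp":[2.5,-52,60],"angular":[0,0,0],"fingers":0},{"dp":[2.5,-52,75],"angular":[0,0,0],"fingers":0},{"dp":[2.5,-52,75],"angular":[0,0,0],"fingers":0}]'
python3 -c "
from h import *
st();print(delta((0,282),18))
for n in('top','scene'): cv2.imwrite(f'pics/{n}1.png',optics.grab_frame(n))
a=cv2.imread('pics/top1.png')[60:280,150:410]; b=cv2.imread('pics/scene1.png')[100:320,120:380]
cv2.imwrite('pics/b1.png',cv2.vconcat([cv2.resize(a,None,fx=1.35,fy=1.35),cv2.resize(b,None,fx=1.35,fy=1.35)]))"
```

```text
clock: 2.18
eef_pos: [544.1, 161.9, 97.5]
tcp_rot: [3.138, 0.006, -0.253]
contact_force: [-0.6, 0.3, -0.4]
opening: -0.005
2.18 track [ -2.9 279.2] z 97.5 rpy [ 3.138  0.006 -0.253] F [-0.6  0.3 -0.4] open -0.0
(array([ 3.3, -3.1, 79.5]), array([0.003, 0.006, 0.001]))
```

View pics/b1.png

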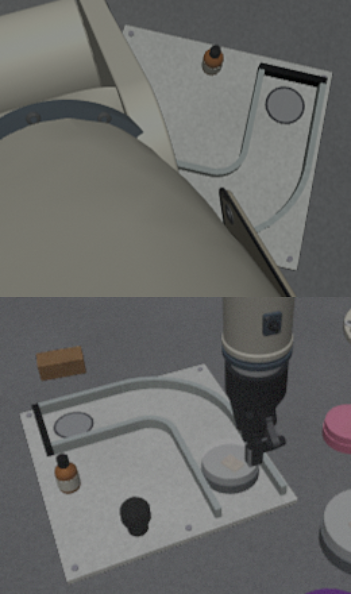

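The scene picture shows the shut fingers just behind the carrier (near pixel (308,230) full-scale) and between the rails. The arm hides the carrier in the top view. Lowering now.

```bash
python3 -m creep '[{"dp":[3,-4,20],"angular":[0,0,0],"fingers":0},{"dp":[3,-4,40],"angular":[0,0,0],"fingers":0},{"dp":[3,-4,55],"angular":[0,0,0],"fingers":0},{"dp":[3,-4,55],"angular":[0,0,0],"fingers":0}]'
python3 -c "
from h import *
st();print(delta((0,282),18))
cv2.imwrite('pics/s2.png',cv2.resize(optics.grab_frame('scene')[140:320,220:360],None,fx=4,fy=3.3))"
```

```text
clock: 2.62
eef_pos: [550.1, 164.7, 45.4]
tcp_rot: [3.141, 0.002, -0.255]
contact_force: [-1.3, -1.1, 0.2]
opening: 0.001
2.62 track [  2.3 283.3] z 45.4 rpy [ 3.141e+00  2.000e-03 -2.550e-01] F [-1.3 -1.1  0.2] open 0.0
(array([-2.2,  1.3, 27.4]), array([ 0.001,  0.002, -0.001]))
```

View pics/s2.png

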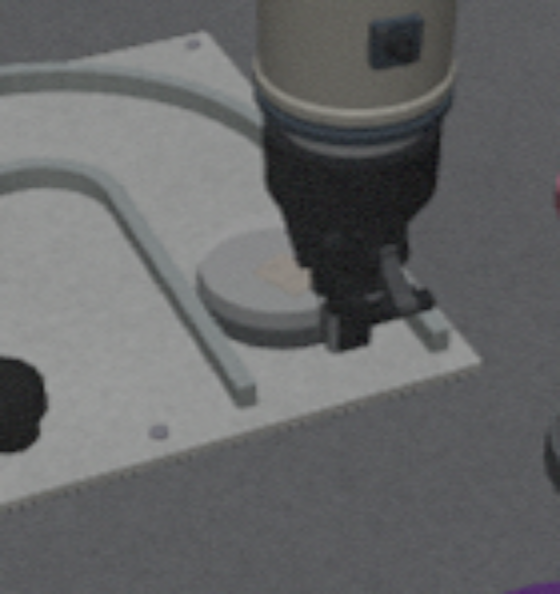

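```bash
python3 -m creep '[{"dp":[-2,0,12],"angular":[0,0,0],"fingers":0},{"dp":[-2,0,22],"angular":[0,0,0],"fingers":0},{"dp":[-2,0,27],"angular":[0,0,0],"fingers":0},{"dp":[-2,0,27],"angular":[0,0,0],"fingers":0}]'
python3 -c "
from h import *
st()
cv2.imwrite('pics/s3.png',cv2.resize(optics.grab_frame('scene')[140:320,220:360],None,fx=4,fy=3.3))"
```

```text
clock: 3.0
eef_pos: [548.2, 165.5, 18.4]
tcp_rot: [3.141, 0.001, -0.254]
contact_force: [-0.3, -0.2, -0.4]
opening: -0.001
3.0 track [2.000e-01 2.837e+02] z 18.4 rpy [ 3.141e+00  1.000e-03 -2.540e-01] F [-0.3 -0.2 -0.4] open -0.0
```

View pics/s3.png

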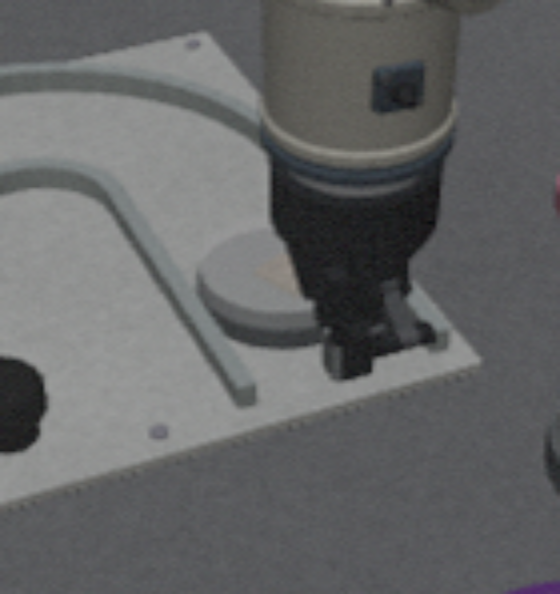

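```bash
python3 -c "
from h import *
im=optics.grab_frame('scene')
for lab,P in (('tcp',[0.2,283.7,18.4]),('x-30',[-29.8,283.7,18.4]),('x+15',[15,283.7,18.4]),('y+30',[0,314,18.4]),('up40',[0,283.7,58]),('up40y+40',[0,323.7,58])):
    print(lab,proj('scene',[*t2w(P[:2]),P[2]]).round(1))
c=im[190:270,285:345]; c=cv2.convertScaleAbs(c,alpha=2.2,beta=20)
cv2.imwrite('pics/s4.png',cv2.resize(c,None,fx=7,fy=7,interpolation=2))"
```

```text
tcp [306.2 252.3]
x-30 [319.7 247.6]
x+15 [299.4 254.7]
y+30 [313.  263.3]
up40 [306.7 239. ]
up40y+40 [316.  253.7]
```

View pics/s4.png

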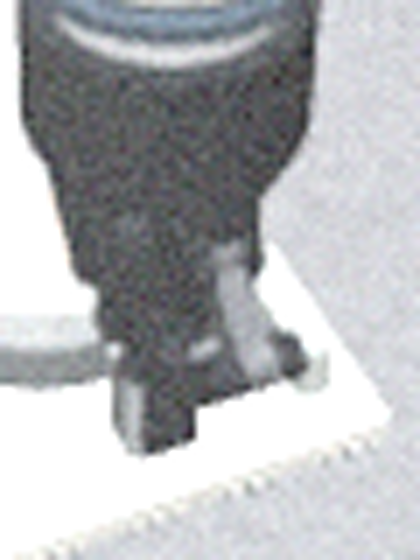

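```bash
python3 -c "
from h import *
for nm,c in (('foot end',(300,355)),('foot lower edge',(285,375)),('foot root lower',(195,402)),('link top',(230,250)),('tip bottom left',(140,450)),('tip bottom right',(195,435)),('tip left',(112,380))):
    uv=(285+c[0]/7,190+c[1]/7); print(nm,[(z,w2t(ray('scene',uv,z)).round(0).tolist()) for z in (18,40,60,80,100)])
im=cv2.imread('pics/scene1.png')[120:250,240:330]; cv2.imwrite('pics/s5.png',cv2.resize(cv2.convertScaleAbs(im,alpha=2.2,beta=20),None,fx=4.5,fy=4.5,interpolation=2))
"
```

```text
foot end [(18, [-53.0, 274.0]), (40, [-43.0, 290.0]), (60, [-34.0, 306.0]), (80, [-25.0, 321.0]), (100, [-16.0, 336.0])]
foot lower edge [(18, [-46.0, 279.0]), (40, [-36.0, 295.0]), (60, [-27.0, 310.0]), (80, [-18.0, 325.0]), (100, [-9.0, 340.0])]
foot root lower [(18, [-18.0, 277.0]), (40, [-9.0, 294.0]), (60, [-1.0, 309.0]), (80, [8.0, 324.0]), (100, [16.0, 339.0])]
link top [(18, [-54.0, 228.0]), (40, [-44.0, 246.0]), (60, [-34.0, 263.0]), (80, [-25.0, 279.0]), (100, [-16.0, 296.0])]
tip bottom left [(18, [4.0, 287.0]), (40, [13.0, 303.0]), (60, [20.0, 318.0]), (80, [28.0, 333.0]), (100, [35.0, 348.0])]
tip bottom right [(18, [-12.0, 288.0]), (40, [-3.0, 305.0]), (60, [5.0, 319.0]), (80, [13.0, 334.0]), (100, [20.0, 349.0])]
tip left [(18, [1.0, 260.0]), (40, [9.0, 277.0]), (60, [16.0, 293.0]), (80, [24.0, 308.0]), (100, [32.0, 324.0])]
```

View pics/s5.png

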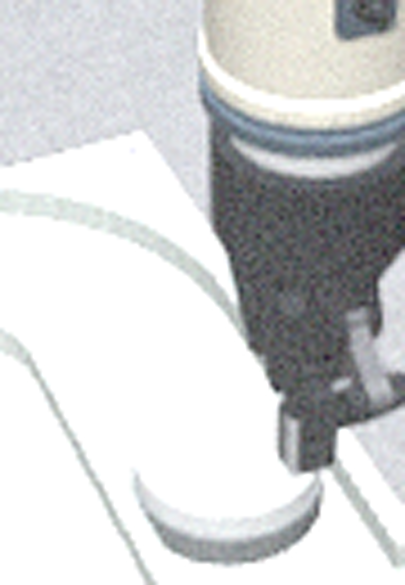

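The side part is the linkage knuckle, well above the rails, so the channel is clear. Starting the push.

```bash
python3 -m creep '[{"dp":[0,4,0],"angular":[0,0,0],"fingers":0},{"dp":[0,8,0],"angular":[0,0,0],"fingers":0},{"dp":[0,12,0],"angular":[0,0,0],"fingers":0},{"dp":[0,16,0],"angular":[0,0,0],"fingers":0},{"dp":[0,20,0],"angular":[0,0,0],"fingers":0}]'
python3 -m creep '[{"dp":[0,4,0],"angular":[0,0,0],"fingers":0},{"dp":[0,8,0],"angular":[0,0,0],"fingers":0},{"dp":[0,12,0],"angular":[0,0,0],"fingers":0},{"dp":[0,16,0],"angular":[0,0,0],"fingers":0},{"dp":[0,20,0],"angular":[0,0,0],"fingers":0}]'
python3 -c "
from h import *
st()
cv2.imwrite('pics/s6.png',cv2.resize(optics.grab_frame('scene')[140:320,220:360],None,fx=4,fy=3.3))"
```

```text
clock: 3.52
eef_pos: [543.8, 146.0, 19.5]
tcp_rot: [-3.141, -0.0, -0.254]
contact_force: [-1.0, 0.4, -0.5]
opening: -0.0
clock: 3.93
eef_pos: [538.8, 126.7, 19.4]
tcp_rot: [-3.141, -0.0, -0.254]
contact_force: [-0.1, 1.0, 1.4]
opening: 0.0
3.93 track [  0.8 243.7] z 19.4 rpy [-3.141 -0.    -0.254] F [-0.1  1.   1.4] open 0.0
```

View pics/s6.png

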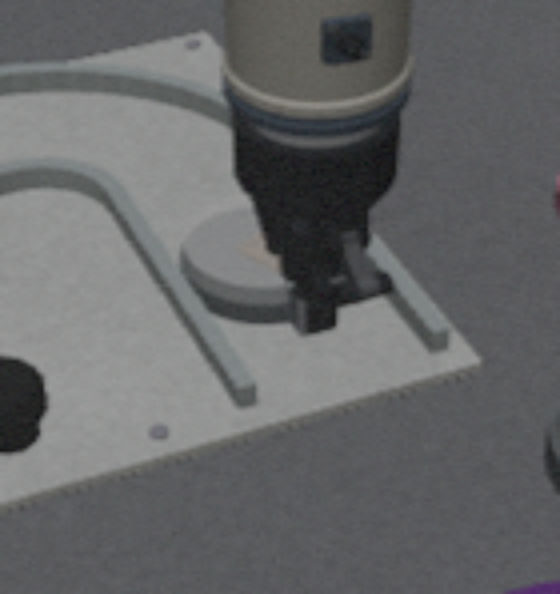

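The carrier is moving with the fingers: its leading edge shifted about (-4,-7) px, which is roughly 19 mm. The contact distance is about 55 mm and the force is small. Pushing on to the start of the bend.

```bash
python3 -m creep '[{"dp":[0,6,0],"angular":[0,0,0],"fingers":0},{"dp":[0,12,0],"angular":[0,0,0],"fingers":0},{"dp":[0,18,0],"angular":[0,0,0],"fingers":0},{"dp":[0,24,0],"angular":[0,0,0],"fingers":0},{"dp":[0,30,0],"angular":[0,0,0],"fingers":0}]'
python3 -m creep '[{"dp":[0,6,0],"angular":[0,0,0],"fingers":0},{"dp":[0,12,0],"angular":[0,0,0],"fingers":0},{"dp":[0,18,0],"angular":[0,0,0],"fingers":0},{"dp":[0,24,0],"angular":[0,0,0],"fingers":0},{"dp":[0,30,0],"angular":[0,0,0],"fingers":0}]'
python3 -m creep '[{"dp":[0,6,0],"angular":[0,0,0],"fingers":0},{"dp":[0,12,0],"angular":[0,0,0],"fingers":0},{"dp":[0,18,0],"angular":[0,0,0],"fingers":0},{"dp":[0,22,0],"angular":[0,0,0],"fingers":0},{"dp":[0,22,0],"angular":[0,0,0],"fingers":0}]'
python3 -c "
from h import *
st()
cv2.imwrite('pics/s7.png',cv2.resize(optics.grab_frame('scene')[130:310,160:340],None,fx=3.3,fy=3.3))"
```

```text
clock: 4.4
eef_pos: [530.9, 97.3, 19.2]
tcp_rot: [3.141, 0.0, -0.254]
contact_force: [0.7, 0.9, 0.3]
opening: 0.0
clock: 4.82
eef_pos: [523.5, 68.4, 19.3]
tcp_rot: [3.142, 0.0, -0.254]
contact_force: [0.4, 0.8, 0.4]
opening: -0.002
clock: 5.23
eef_pos: [517.7, 46.9, 19.2]
tcp_rot: [3.141, 0.0, -0.255]
contact_force: [0.2, -0.2, 0.2]
opening: -0.001
5.23 track [  0.6 161.2] z 19.2 rpy [ 3.141  0.    -0.255] F [ 0.2 -0.2  0.2] open -0.0
```

View pics/s7.png

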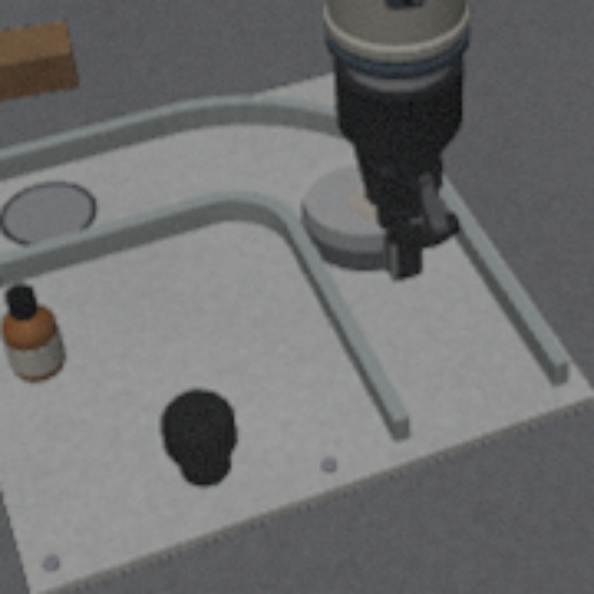

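The scene picture shows the carrier at the start of the bend (crop (370,215)), with the fingers behind it at track (0.6, 161). I'll run the fingers round a 112 mm radius, so that the push stays about tangential.

```bash
python3 -m creep '[{"dp":[-1,6,0],"angular":[0,0,0],"fingers":0},{"dp":[-2.5,11.5,0],"angular":[0,0,0],"fingers":0},{"dp":[-4,17,0],"angular":[0,0,0],"fingers":0},{"dp":[-6,23,0],"angular":[0,0,0],"fingers":0},{"dp":[-7.5,28.5,0],"angular":[0,0,0],"fingers":0}]'
python3 -m creep '[{"dp":[-1.5,6,0],"angular":[0,0,0],"fingers":0},{"dp":[-3,12.5,0],"angular":[0,0,0],"fingers":0},{"dp":[-4,18.5,0],"angular":[0,0,0],"fingers":0},{"dp":[-4.5,25,0],"angular":[0,0,0],"fingers":0},{"dp":[-5,31,0],"angular":[0,0,0],"fingers":0}]'
python3 -c "
from h import *
st()
cv2.imwrite('pics/s8.png',cv2.resize(optics.grab_frame('scene')[130:310,160:340],None,fx=3.3,fy=3.3))"
```

```text
clock: 5.7
eef_pos: [503.2, 21.5, 19.3]
tcp_rot: [3.142, 0.0, -0.254]
contact_force: [0.3, 1.0, 0.1]
opening: -0.001
clock: 6.12
eef_pos: [490.7, -7.4, 19.3]
tcp_rot: [3.142, 0.0, -0.254]
contact_force: [0.5, 1.8, -0.5]
opening: 0.0
6.12 track [-11.9 101.9] z 19.3 rpy [ 3.142  0.    -0.254] F [ 0.5  1.8 -0.5] open 0.0
```

View pics/s8.png

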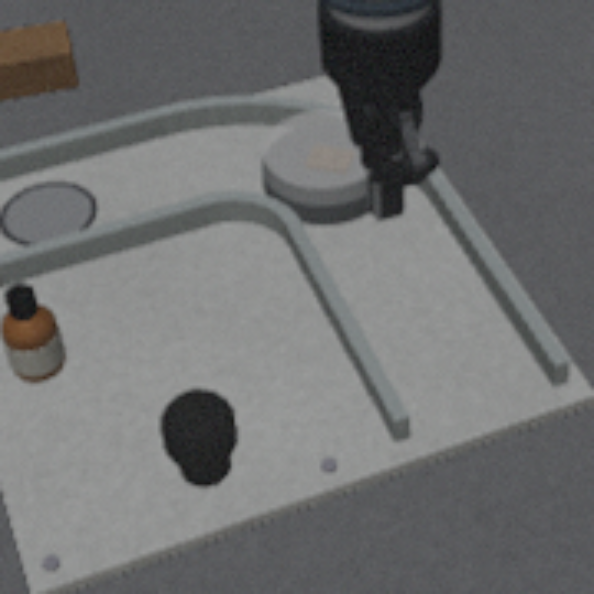

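```bash
python3 -m creep '[{"dp":[0,7,0],"angular":[0,0,0],"fingers":0},{"dp":[0.5,13,0],"angular":[0,0,0],"fingers":0},{"dp":[1.5,19,0],"angular":[0,0,0],"fingers":0},{"dp":[2.5,25,0],"angular":[0,0,0],"fingers":0},{"dp":[3.5,31,0],"angular":[0,0,0],"fingers":0}]'
python3 -m creep '[{"dp":[1.5,5.5,0],"angular":[0,0,0],"fingers":0},{"dp":[3.5,11,0],"angular":[0,0,0],"fingers":0},{"dp":[6,16.5,0],"angular":[0,0,0],"fingers":0},{"dp":[8.5,22,0],"angular":[0,0,0],"fingers":0},{"dp":[11,27,0],"angular":[0,0,0],"fingers":0}]'
python3 -c "
from h import *
st()
cv2.imwrite('pics/s9.png',cv2.resize(optics.grab_frame('scene')[130:310,130:310],None,fx=3.3,fy=3.3))"
```

```text
clock: 6.58
eef_pos: [486.6, -38.3, 19.2]
tcp_rot: [3.142, 0.0, -0.254]
contact_force: [0.9, 0.8, -0.1]
opening: 0.0
clock: 7.0
eef_pos: [490.6, -67.2, 19.3]
tcp_rot: [-3.142, 0.0, -0.254]
contact_force: [0.1, 1.6, -0.3]
opening: -0.004
7.0 track [ 3. 44.] z 19.3 rpy [-3.142  0.    -0.254] F [ 0.1  1.6 -0.3] open -0.0
```

View pics/s9.png

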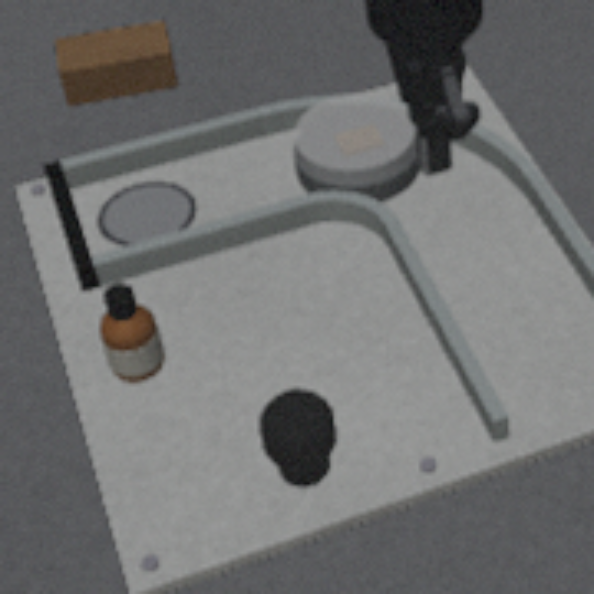

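```bash
python3 -m creep '[{"dp":[3,5,0],"angular":[0,0,0],"fingers":0},{"dp":[6.5,10,0],"angular":[0,0,0],"fingers":0},{"dp":[10,14.5,0],"angular":[0,0,0],"fingers":0},{"dp":[14,19,0],"angular":[0,0,0],"fingers":0},{"dp":[18,23,0],"angular":[0,0,0],"fingers":0}]'
python3 -m creep '[{"dp":[4.5,4,0],"angular":[0,0,0],"fingers":0},{"dp":[9,8,0],"angular":[0,0,0],"fingers":0},{"dp":[13.5,11.5,0],"angular":[0,0,0],"fingers":0},{"dp":[18,14.5,0],"angular":[0,0,0],"fingers":0},{"dp":[23,18,0],"angular":[0,0,0],"fingers":0}]'
python3 -c "
from h import *
st()
cv2.imwrite('pics/s10.png',cv2.resize(optics.grab_frame('scene')[130:310,130:310],None,fx=3.3,fy=3.3))"
```

```text
clock: 7.47
eef_pos: [502.4, -93.9, 19.3]
tcp_rot: [3.142, 0.0, -0.254]
contact_force: [-0.4, 1.3, -0.8]
opening: -0.002
clock: 7.88
eef_pos: [520.1, -116.9, 19.2]
tcp_rot: [-3.142, 0.0, -0.254]
contact_force: [-0.7, 0.6, -0.5]
opening: 0.002
7.88 track [44.   3.3] z 19.2 rpy [-3.142  0.    -0.254] F [-0.7  0.6 -0.5] open 0.0
```

View pics/s10.png

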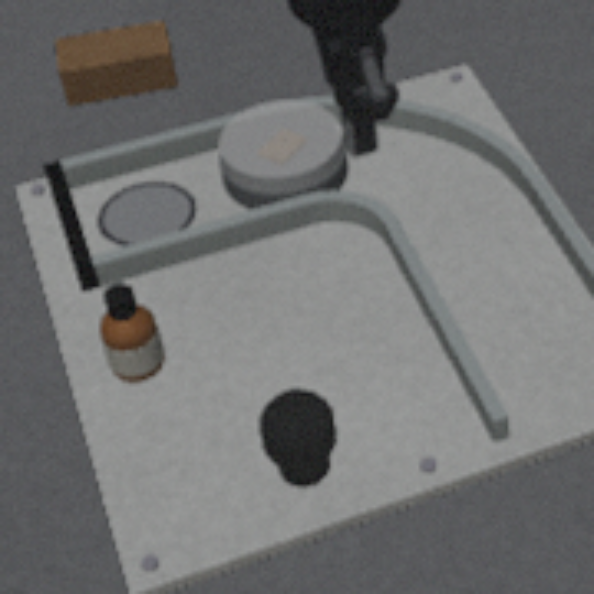

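The carrier is through the bend and in the exit leg. Now the straight push.

```bash
python3 -m creep '[{"dp":[5,1.5,0],"angular":[0,0,0],"fingers":0},{"dp":[11,3,0],"angular":[0,0,0],"fingers":0},{"dp":[17,3,0],"angular":[0,0,0],"fingers":0},{"dp":[23,3,0],"angular":[0,0,0],"fingers":0},{"dp":[29,3,0],"angular":[0,0,0],"fingers":0}]'
python3 -m creep '[{"dp":[6,0,0],"angular":[0,0,0],"fingers":0},{"dp":[12,0,0],"angular":[0,0,0],"fingers":0},{"dp":[18,0,0],"angular":[0,0,0],"fingers":0},{"dp":[24,0,0],"angular":[0,0,0],"fingers":0},{"dp":[30,0,0],"angular":[0,0,0],"fingers":0}]'
python3 -m creep '[{"dp":[5,0,0],"angular":[0,0,0],"fingers":0},{"dp":[10,0,0],"angular":[0,0,0],"fingers":0},{"dp":[15,0,0],"angular":[0,0,0],"fingers":0},{"dp":[19,0,0],"angular":[0,0,0],"fingers":0},{"dp":[22,0,0],"angular":[0,0,0],"fingers":0}]'
python3 -c "
from h import *
st()
cv2.imwrite('pics/s11.png',cv2.resize(optics.grab_frame('scene')[130:250,120:280],None,fx=4.5,fy=4.5,interpolation=2))"
```

```text
clock: 8.35
eef_pos: [547.9, -126.8, 19.3]
tcp_rot: [3.142, -0.0, -0.254]
contact_force: [-0.8, 0.2, -0.8]
opening: 0.0
clock: 8.77
eef_pos: [576.8, -134.4, 19.3]
tcp_rot: [-3.142, 0.0, -0.254]
contact_force: [-0.7, 1.0, -0.3]
opening: 0.004
clock: 9.18
eef_pos: [598.1, -139.9, 19.3]
tcp_rot: [-3.142, -0.0, -0.254]
contact_force: [-1.3, 0.5, 0.8]
opening: -0.0
9.18 track [125.2   0.5] z 19.3 rpy [-3.142 -0.    -0.254] F [-1.3  0.5  0.8] open -0.0
```

View pics/s11.png

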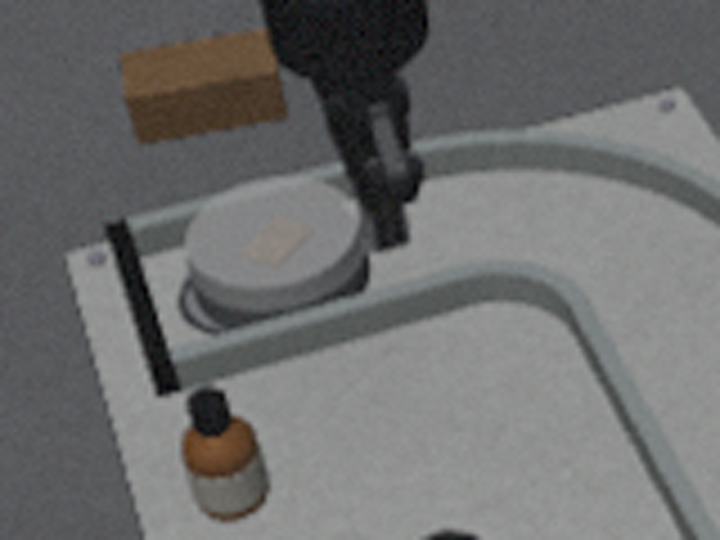

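```bash
python3 -m creep '[{"dp":[2.5,0.5,0],"angular":[0,0,0],"fingers":0},{"dp":[5,0.5,0],"angular":[0,0,0],"fingers":0},{"dp":[7.5,0.5,0],"angular":[0,0,0],"fingers":0},{"dp":[10,0.5,0],"angular":[0,0,0],"fingers":0},{"dp":[12,0.5,0],"angular":[0,0,0],"fingers":0}]'
python3 -m creep '[{"dp":[1,0,0],"angular":[0,0,0],"fingers":0},{"dp":[2,0,0],"angular":[0,0,0],"fingers":0},{"dp":[3,0,0],"angular":[0,0,0],"fingers":0}]'
python3 -c "
from h import *
st()
cv2.imwrite('pics/s12.png',cv2.resize(optics.grab_frame('scene')[130:250,120:280],None,fx=4.5,fy=4.5,interpolation=2))"
```

```text
clock: 9.65
eef_pos: [609.3, -143.4, 19.3]
tcp_rot: [-3.142, -0.0, -0.254]
contact_force: [-0.5, 0.8, -0.7]
opening: 0.003
clock: 9.9
eef_pos: [611.9, -144.1, 19.3]
tcp_rot: [-3.142, 0.0, -0.254]
contact_force: [-1.1, 0.4, -1.0]
opening: 0.0
9.9 track [139.7   0. ] z 19.3 rpy [-3.142  0.    -0.254] F [-1.1  0.4 -1. ] open 0.0
```

View pics/s12.png

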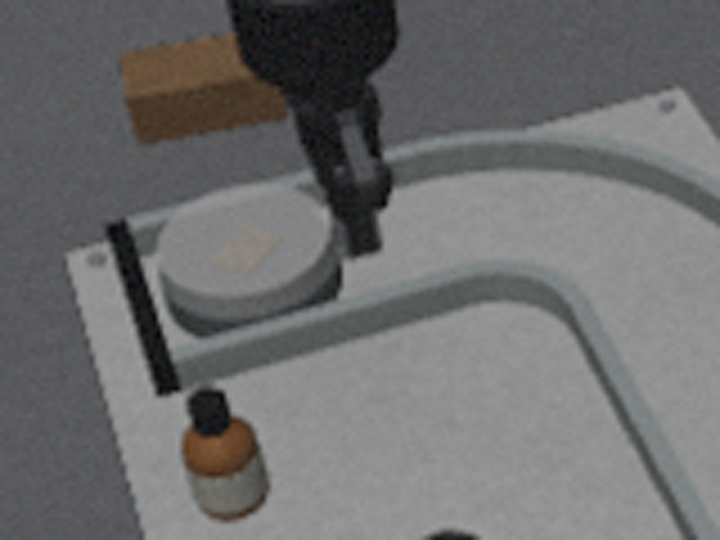

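A few mm of gap remain. I'll creep 1 mm per row and watch for the force to rise.

```bash
python3 -m creep '[{"dp":[1,0,0],"angular":[0,0,0],"fingers":0},{"dp":[2,0,0],"angular":[0,0,0],"fingers":0},{"dp":[3,0,0],"angular":[0,0,0],"fingers":0},{"dp":[3,0,0],"angular":[0,0,0],"fingers":0}]'
python3 -m creep '[{"dp":[1,0,0],"angular":[0,0,0],"fingers":0},{"dp":[2,0,0],"angular":[0,0,0],"fingers":0},{"dp":[2,0,0],"angular":[0,0,0],"fingers":0}]'
python3 -c "
from h import *
st()"
```

```text
clock: 10.28
eef_pos: [615.1, -144.9, 19.3]
tcp_rot: [-3.142, -0.0, -0.254]
contact_force: [-1.0, 0.5, -1.3]
opening: 0.001
clock: 10.53
eef_pos: [617.0, -145.4, 19.3]
tcp_rot: [-3.142, -0.0, -0.254]
contact_force: [-0.1, 0.7, 0.2]
opening: 0.002
10.53 track [145.   0.] z 19.3 rpy [-3.142 -0.    -0.254] F [-0.1  0.7  0.2] open 0.0
```

```bash
python3 -m creep '[{"dp":[1,0,0],"angular":[0,0,0],"fingers":0},{"dp":[2,0,0],"angular":[0,0,0],"fingers":0},{"dp":[2,0,0],"angular":[0,0,0],"fingers":0}]'
python3 -c "
from h import *
st()
cv2.imwrite('pics/s13.png',cv2.resize(optics.grab_frame('scene')[130:250,120:280],None,fx=4.5,fy=4.5,interpolation=2))"
```

```text
clock: 10.78
eef_pos: [617.3, -145.5, 18.9]
tcp_rot: [3.141, 0.003, -0.254]
contact_force: [-5.3, 1.0, 3.1]
opening: -0.003
10.78 track [145.2  -0. ] z 18.9 rpy [ 3.141e+00  3.000e-03 -2.540e-01] F [-5.3  1.   3.1] open -0.0
```

View pics/s13.png

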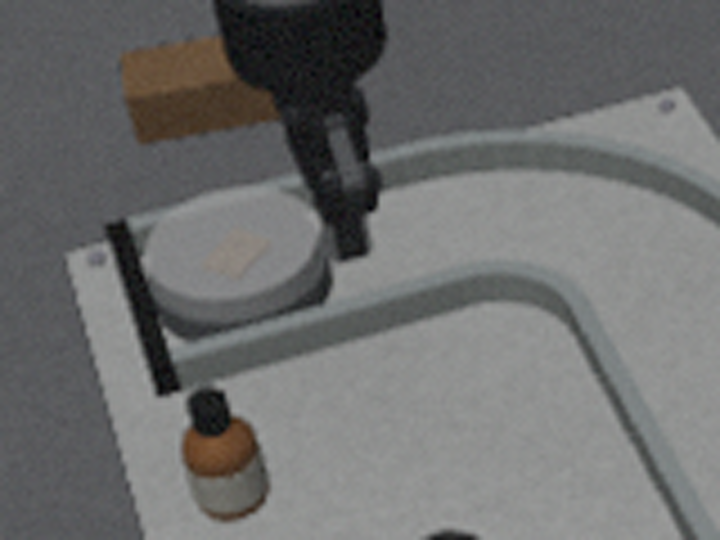

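The fingers have stalled at track x = 145.2, the force has risen to 5 N, and the carrier touches the stop in the picture. I'll press a little more to confirm, then back off.

```bash
python3 -m creep '[{"dp":[1,0,0],"angular":[0,0,0],"fingers":0},{"dp":[1,0,0],"angular":[0,0,0],"fingers":0}]'
python3 -m creep '[{"dp":[-2,0,0],"angular":[0,0,0],"fingers":0},{"dp":[-5,0,0],"angular":[0,0,0],"fingers":0},{"dp":[-10,0,0],"angular":[0,0,0],"fingers":0},{"dp":[-18,0,0],"angular":[0,0,0],"fingers":0},{"dp":[-25,0,0],"angular":[0,0,0],"fingers":0}]'
python3 -m creep '[{"dp":[0,0,-10],"angular":[0,0,0],"fingers":0},{"dp":[0,0,-35],"angular":[0,0,0],"fingers":0},{"dp":[0,0,-70],"angular":[0,0,0],"fingers":0},{"dp":[-20,0,-110],"angular":[0,0,0],"fingers":0},{"dp":[-50,0,-130],"angular":[0,0,0],"fingers":0}]'
python3 -m creep '[{"dp":[-40,0,-20],"angular":[0,0,0],"fingers":0},{"dp":[-75,0,-30],"angular":[0,0,0],"fingers":0},{"dp":[-110,0,-40],"angular":[0,0,0],"fingers":0},{"dp":[-110,0,-40],"angular":[0,0,0],"fingers":0}]'
python3 -c "
from h import *
st()
for n in('top','scene'): cv2.imwrite(f'pics/{n}9.png',optics.grab_frame(n))
a=cv2.imread('pics/top9.png')[60:220,280:480]; b=cv2.imread('pics/scene9.png')[130:290,120:320]
cv2.imwrite('pics/s14.png',cv2.resize(cv2.hconcat([a,b]),None,fx=2,fy=2,interpolation=2))
cv2.imwrite('pics/s15.png',cv2.resize(a[:,40:150],None,fx=3.7,fy=3.7,interpolation=2))"
```

```text
clock: 11.0
eef_pos: [617.3, -145.6, 18.7]
tcp_rot: [3.141, 0.005, -0.254]
contact_force: [-8.4, 0.9, 3.3]
opening: 0.001
clock: 11.42
eef_pos: [594.8, -139.6, 19.3]
tcp_rot: [-3.142, -0.0, -0.254]
contact_force: [-0.0, 0.4, -0.1]
opening: 0.0
clock: 11.83
eef_pos: [550.5, -128.1, 153.7]
tcp_rot: [-3.141, -0.007, -0.254]
contact_force: [0.6, 0.1, 1.3]
opening: -0.001
clock: 12.17
eef_pos: [435.0, -98.2, 191.0]
tcp_rot: [-3.142, 0.002, -0.254]
contact_force: [0.3, 0.0, -0.0]
opening: 0.001
12.17 track [-43.1   0. ] z 191.0 rpy [-3.142e+00  2.000e-03 -2.540e-01] F [ 0.3  0.  -0. ] open 0.0
```

View pics/s14.png

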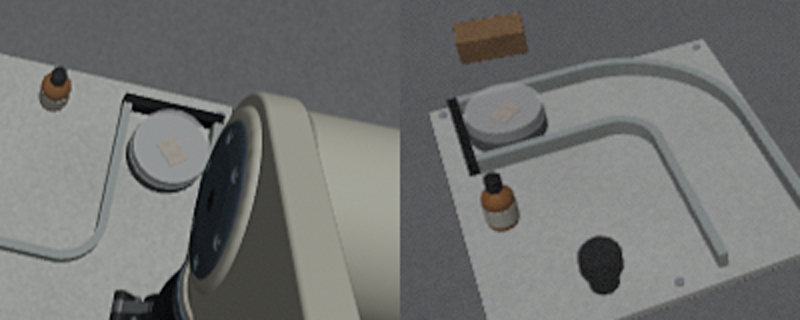

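View pics/s15.png

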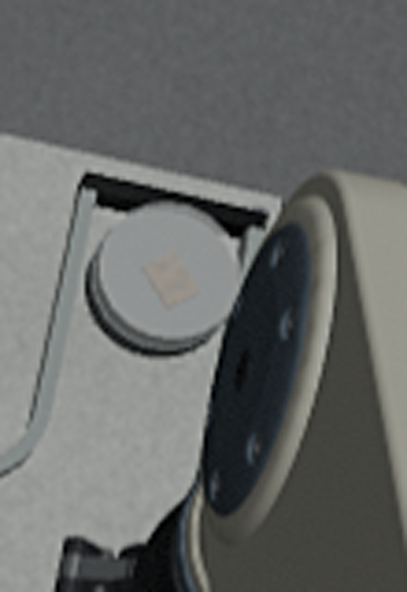

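```bash
python3 -c "
from h import *
for z in (30,37,44): print(z,w2t(ray('top',(365.5,133.2),z)).round(1),w2t(ray('scene',(172.3,185),z)).round(1))
a=cv2.imread('pics/scene0.png').astype(int);b=cv2.imread('pics/scene9.png').astype(int)
d=abs(a-b).max(2)
for nm,(x0,y0,x1,y1) in dict(bottle=(155,212,185,248),eyep=(203,243,238,280),box=(143,133,187,164)).items(): print(nm,d[y0:y1,x0:x1].mean().round(1),(d[y0:y1,x0:x1]>40).sum())
print('bg',d[300:400,20:200].mean().round(1))
s=r.sense();print(s['clock'])"
```

```text
30 [206.7  -5.7] [198.2 -13.8]
37 [203.4  -4.4] [198.8  -5.4]
44 [200.2  -3.1] [199.4   3.1]
bottle 3.4 0
eyep 3.9 0
box 4.1 0
bg 3.6
12.2667
```

At the dish's top height (z = 44), the two views put the carrier at (200.2, -3.1) and (199.4, 3.1). The bystander regions have not changed. Handing in.

```bash
python3 -c "
from rig import r
print(r.sign_off())"
```

```text
the job is handed in; nothing more can be done
None
```

The carrier is home against the black end stop, and I handed the job in at about 12.3 s; sign-off gives no verdict. I pushed it with shut fingers low in the channel: down the entry leg, round the bend on a 112 mm finger radius, then along the exit leg. Then I backed the fingers off and raised the arm clear.

**Last checks:**
- **Contact with the stop:** the fingers stalled at track x = 145.2 mm and the force rose to about 8–9 N. Before that it stayed under about 2 N at the end of each call.
- **Carrier position:** at the dish's top height, the top camera puts it at (200.2, -3.1) mm and the scene camera at (199.4, 3.1) mm, against home at (200, 0). The views agree along the leg but differ by 6 mm across it, because I read the disc edges by hand. The rails leave only 3 mm of play each side, so it should be within about 3 mm of the centre line.
- **Bystanders:** the bottle, eyepiece and slide box show no change between the first and last scene pictures beyond image noise.

**Limits of the checks:**
- **Start position:** my two readings of where the carrier started disagreed by about 15 mm along the entry leg. I used the top view's, and the push matched it.
- **Bend and tilt:** I judged the bend passage and the carrier staying flat from the pictures; I did not measure the tilt.

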